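# Load the label roll and hold a square bottle in the labeller's corner

## Robot

A 6-joint arm with a two-finger parallel gripper is mounted at the origin on the work surface. World frame = base frame: x ahead of the robot, y to its left, z up, the work surface at z = 0. Lengths are in m, angles in degrees, forces in N, time in s.
With the tool pointing down it reaches from about 0.4 to 0.825 m from the base axis. Payload 7 kg.
Tool frame: the origin (TCP) lies between the finger pads; the fingertips stand 11 mm ahead of it and the grasp point (between the pads) lies 8 mm behind it; z points along the fingers, y is the direction in which the jaws open and shut (so a half turn about z gives the same grasp; the last joint's range is limited). The gripper opens to 88 mm and grips with 3 to 60 N. Pads are 19 mm wide; open, the fingers measure 130 mm over their backs; the gripper's body (78 mm by 193 mm) begins 47 mm behind the grasp point.
Start: joints at [-58.379, 20.546, 0.682, 0, -70.136, -16.507], TCP at [0.176, -0.652, 0.238] pointing down, gripper open.
Joint ranges: [-176.03, 176.03], [-82.01, 121.73], [-58.28, 71.71], [-173.87, 95.51], [-174.79, -0.11], [-173.66, 173.66]. Speed limits (degrees/s): [136.94, 136.94, 172.46, 180, 180, 180].

## Interface

Orientations are given as [roll, pitch, yaw] about the fixed x, y, z axes, in that order (R = Rz(yaw) Ry(pitch) Rx(roll)).
In Python, from plant import r gives the robot as it stands.
- The arm moves only by the shell command python3 -m inch 'ROWS' [OPENING] [FORCE]. ROWS is JSON, a list of rows, each an object of numbers: "x", "y", "z": the shift along the tool's x, y, z as a fraction of full scale; "yaw": the turn about the tool's z as a fraction of full scale. In form: [{"x": .., "y": .., "z": .., "yaw": ..}, ...]. A call has 1 to 5 rows; each row shifts and turns the pose as measured when the row begins, along the tool's axes as they then stand; what a row does not reach is not made up. Full scale, the value 1, is 0.025 m for a shift and 4 degrees for a turn. A row lasts 1/12 s, in which the tool goes at most 41.7 mm and 7.16 degrees, less where a joint would pass 70% of its speed; a pose out of reach is approached as far as the arm can. A call with a number of a shift or a turn outside -1 to 1 is refused whole. A call with a gripper value outside its range is refused whole. OPENING is the opening, from -1 (shut) to 1 (fully open), set as the call begins (- or left out, the last holds). The fingers move at their own pace and stop on an object; FORCE is the grip in N (left out, the last holds). Time passes only in rows, so rows that do not move let the fingers close. It gives the time, the measured TCP pose, the force and the opening at its end, in the units of the state.
- r.get_state(): the state, without advancing time (a new reading comes with each control period).
- r.capture(name): name is "side" or "top" or "wrist"; returns (picture, depth): 384x512x3 uint8, red, green, blue; 384x512 float32, m along the optical axis (not along the pixel's ray), 0 where there is no reading.
- r.camera_info(name): a dict with "mtx" (3x3 intrinsics, pixels), "k1" (the pictures are not rectified: a ray, as slopes to the right and down, at radius r is drawn at 1 + k1 r^2 times it, then the intrinsics apply), "pose" (4x4, takes a point from camera to world coordinates). Camera axes: x right, y down, z forward; pixel columns grow to the right and rows downward; lengths in m; the calibration is good to about 2 mm. A picture is of the moment at which its call begins: read the wrist's pose just before it. camera_info takes no time and is no camera call; for the wrist camera it gives the pose at the moment of the call.
- r.close_job(): hands the job in, once; it reports no verdict.
The state is a dict: "time_s": time; "joints": joint angles; "qd": joint speeds; "joint_torque": joint torques, N m; "tcp_pos": TCP position; "eef_rot": TCP orientation; "contact_force": force on the tool from outside, world axes, zero at the start; "moment": the same for the moment, N m; "gripper_width": finger opening in m.
Only numpy, scipy, OpenCV 4.12 (cv2) and the standard library are available. Lean on these libraries where they do the work, as an engineer would, in place of code of your own. Each camera call takes 0.05 s, during which the arm holds its last target. There are 200 camera calls.

## Task

Get the bench labeller ready for the next sample: put the tall label roll over the upright spindle, right down on its flange, and let go of it. Then take the square bottle, stand it on the labeller's plate and press it squarely into the corner so that it bears firmly against both steel stops at once, and finish while still gripping it and pressing it against both. Leave the other things on the bench where they are.

Things in the scene. Friction and masses are not known exactly. Their poses are not given: they have to be found in the camera images.
- labeller: Fixed aluminium plate 160 (x) x 240 (y) x 8 mm. Origin: centre of its underside on the bench, z up. In its frame: spindle at (0, -65) mm, two stops forming a corner round (20, 50) mm, low bars along x at y = -18 mm (8 wide, top 18 above the bench) and y = -108 mm (18 wide, top 16). Beyond it at the bench's far edge: a low tray (right), a rack of bottles 155 mm tall (left).
- spindle_seat (a point): Centre of the flange top on which the roll comes to rest, 20 mm above the bench; axes as the labeller's. The flange is 40 mm across and 12 mm high; the spindle above it is 22 mm in diameter and 55 mm tall, its last 12 mm tapering to 10 mm.
- corner_seat (a point): Point on the plate's top face (8 mm above the bench) where the centre of the square bottle's underside lies when the bottle touches both stops squarely; axes as the labeller's: the bottle is pressed towards this frame's +x (end stop) and +y (side stop).
- end_stop: Fixed steel block on the plate, 14 (x) x 44 (y) x 20 mm high (top 28 mm above the bench). Origin: centre of its underside. Its -x face, 26 mm from corner_seat, stops the bottle in the labeller's +x direction. Rigid.
- side_stop: Fixed steel block on the plate, 44 (x) x 14 (y) x 20 mm high (top 28 mm above the bench). Origin: centre of its underside. Its -y face, 26 mm from corner_seat, stops the bottle in the labeller's +y direction. Rigid.
- label_roll: Loose roll of blank white paper labels, standing on its flat end (axis z upright): 56 mm outside diameter, 40 mm tall, through hole 27 mm. About 120 g. Origin: centre of its underside. The taller and narrower-holed of the two rolls.
- square_bottle: Loose closed square bottle, milky white: body 52 x 52 x 66 mm tall, flat sides along its x and y axes, round cap 32 mm across from 72 to 92 mm height. About 200 g. Origin: centre of its underside. Any side may face the stops. Friction on plate and stops is 0.2 to 0.3: sliding it along one stop takes that fraction of the force pressing it there.
- tape_roll: Bystander: flat roll of white paper tape, 60 mm outside diameter, 18 mm tall, hole 40 mm. Origin: centre of its underside.
- round_bottle: Bystander: round capped sample bottle, 58 mm diameter, 140 mm tall. Origin: centre of its underside.
- sample_bottle: Bystander: round capped sample bottle, 58 mm diameter, 140 mm tall, at the left. Origin: centre of its underside.
- beaker: Bystander: open beaker, 70 mm across, 85 mm tall, at the right. Origin: centre of its underside.
Things that resemble listed ones, but are neither listed nor needed, are in the scene too. What is shaped like the label_roll but blue or red is not meant.

How it is judged (in metres and radians):
On the way:
1. the label roll rests on the spindle's flange, let go (horizontal distance between label_roll and spindle_seat below 0.005 m and z of label_roll in the frame of spindle_seat below 0.003 m and angle between label_roll's own z axis and vertical below 0.06 rad and contact force between the fingers and label_roll below 0.1 N), for 0.2 s.
At the end, for the whole second after the job is handed in: Roll on the flange (5 mm of the axis, under 3 mm above it, tilt under 0.06 rad), not held. Square bottle on the plate (4 mm), within 5 mm of the corner seat, upright and square within 0.06 rad, still, touched by the fingers and bearing on each stop with over 2 N through the last second (all of step 1 and contact force between square_bottle and end_stop above 2 N and contact force between square_bottle and side_stop above 2 N and contact force between the fingers and square_bottle above 2 N and horizontal distance between square_bottle and corner_seat below 0.005 m and z of square_bottle in the frame of corner_seat between -0.004 and 0.004 m and angle between square_bottle's own z axis and vertical below 0.06 rad and (angle between the x axis of square_bottle and the x axis of labeller, either way round below 0.06 rad or angle between the x axis of square_bottle and the y axis of labeller, either way round below 0.06 rad) and linear speed of square_bottle below 0.02 m/s); the arm keeps its last pose, push and grip.
It fails at once if a bystander shifted more than 40 mm (distance of any of tape_roll, round_bottle, sample_bottle, beaker from where it was at the start of the episode above 0.04 m).
It fails at once if a bystander knocked over (angle between any of tape_roll, round_bottle, sample_bottle, beaker's own z axis and vertical above 0.5 rad).
It also fails if it takes over 72 s, if anything falls off the work surface, if the arm or the gripper's body presses on something with over 40 N, if the wrist force passes 120 N, or if a joint passes its speed limit or range.

## Working session

There is one attempt and no reset: what is moved stays moved. The work goes in short steps, Python scripts to look and compute and a shell command to move; the robot and the scene stay as the last step left them, time stands still between calls to the robot, and variables do not carry over. Pictures are saved under pics/ and viewed, about 8 in all and at most 12, crops included, and the job is handed in when it is done.

```bash
ls; mkdir -p pics
cat > h.py <<'E'
import numpy as np,cv2
from plant import r
def cap(n):
    info=r.camera_info(n); im,d=r.capture(n); return im,d,info
def ray(info,u,v):
    K=np.array(info['mtx']);T=np.array(info['pose'])
    x=(u-K[0,2])/K[0,0];y=(v-K[1,2])/K[1,1]
    rd=np.hypot(x,y);q=rd
    for _ in range(20): q=rd/(1+info['k1']*q*q)
    s=q/rd if rd>0 else 1
    return T[:3,3],T[:3,:3]@np.array([x*s,y*s,1.0])
def onz(info,u,v,z):
    o,d=ray(info,u,v); return o+d*(z-o[2])/d[2]
def bydepth(info,u,v,D):
    o,d=ray(info,u,v); return o+d*D
def save(n,im,s=1): cv2.imwrite('pics/'+n+'.png',cv2.resize(im[...,::-1],None,fx=s,fy=s,interpolation=cv2.INTER_CUBIC))
E
python3 - <<'E'
from h import *
print(r.get_state())
for n in('top','side'):
    im,d,i=cap(n); save(n+'0',im,1.5); np.savez('pics/'+n+'0',im=im,d=d); print(n,np.round(i['pose'],3).tolist(),i['mtx'],i['k1'])
E
```

```text
pics
{'time_s': 0.0, 'joints': array([-5.83782814e+01,  2.05895700e+01,  6.35465644e-01, -2.15663877e-02,
       -7.01374594e+01, -1.65089207e+01]), 'qd': array([-0.04806674, -0.02198387, -0.12993725,  0.01893076,  0.011239  ,
       -0.03508154]), 'joint_torque': array([ 7.59967352e-04, -5.82717168e+01,  2.93048912e+01,  6.99686229e+00,
        6.63730607e-03, -1.76099911e-04]), 'tcp_pos': array([ 0.17586984, -0.65119684,  0.23665204]), 'eef_rot': array([ 1.79906449e+02, -6.58356938e-03, -1.64894540e+02]), 'contact_force': array([ 0.43662906, -0.20032443, -0.1510654 ]), 'moment': array([ 0.03776878, -0.01643649, -0.03353967]), 'gripper_width': 0.08765517495100256}
top [[-0.007, -0.999, 0.031, 0.422], [-1.0, 0.006, -0.009, 0.006], [0.009, -0.031, -0.999, 1.265], [0.0, 0.0, 0.0, 1.0]] [[499.77963481   0.         256.22891219]
 [  0.         499.77963481 196.0568208 ]
 [  0.           0.           1.        ]] 0.04348560707269926
side [[-0.958, -0.21, 0.193, 0.281], [-0.285, 0.688, -0.667, 0.734], [0.007, -0.694, -0.72, 0.831], [0.0, 0.0, 0.0, 1.0]] [[350.02618092   0.         248.30425645]
 [  0.         350.02618092 190.21865616]
 [  0.           0.           1.        ]] -0.09472657084834081
```

View pics/top0.png

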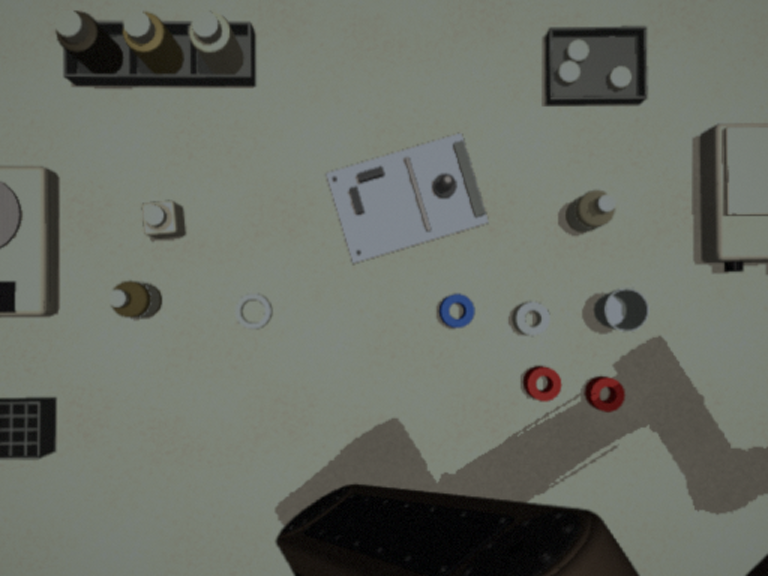

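View pics/side0.png

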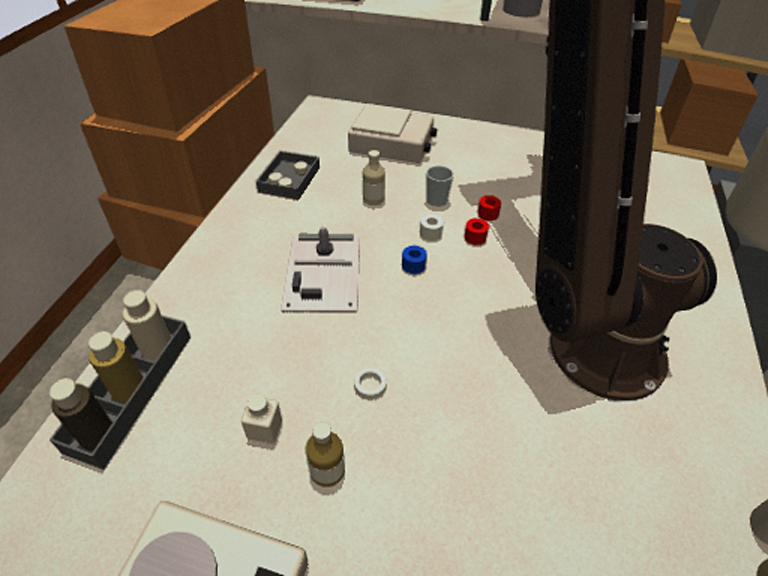

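The white tall roll is at (532,318) in the top picture. It could be confused with the flat white tape ring at (255,311), the blue roll at (457,311) or the red rolls at (543,383) and (606,393). The square bottle at (160,218) is the only square one. The labeller is centred near (408,199), with the spindle at (445,185) and stops at (370,173) and (357,200).

Run:
```python
from h import *
z=np.load('pics/top0.npz');im=z['im'];d=z['d'];info=r.camera_info('top')
hsv=cv2.cvtColor(im,cv2.COLOR_RGB2HSV)
# world height map
K=np.array(info['mtx']);T=np.array(info['pose'])
vv,uu=np.mgrid[:384,:512].astype(np.float32)
p=cv2.undistortPoints(np.stack([uu.ravel(),vv.ravel()],1)[:,None],K,np.array([info['k1'],0,0,0,0]))[:,0]
P=(np.c_[p,np.ones(len(p))]*d.ravel()[:,None])@T[:3,:3].T+T[:3,3]; P=P.reshape(384,512,3)
np.save('pics/P',P)
for nm,(u,v) in dict(table=(200,180),plate=(255,150),roll=(345,212),tape=(160,207),sq=(112,150),cap=(103,144)).items(): print(nm,im[v,u],hsv[v,u],P[v,u].round(3))
def at(nm,u,v,h,lo,hi):
    m=np.zeros((384,512),bool);m[v-h:v+h,u-h:u+h]=1
    q=P[m&(P[...,2]>lo)&(P[...,2]<hi)]
    c,wh,a=cv2.minAreaRect((q[:,:2]*1000).astype(np.float32)); print(nm,len(q),'z',np.median(q[:,2]).round(4),np.round(c,1),np.round(wh,1),round(a,1), 'mean',q.mean(0).round(4))
at('roll',355,212,17,.03,.05)
at('sqbody',107,146,18,.055,.075); at('sqcap',104,144,16,.08,.1)
at('spindle',296,122,14,.03,.09)
at('endstop',246,115,11,.02,.035);at('sidestop',238,134,12,.02,.035)
at('plate',272,132,60,.004,.03)
```

```text
table [126 132 120] [ 45  23 132] [0.503 0.136 0.005]
plate [126 133 140] [105  26 140] [ 0.577 -0.003  0.008]
roll [123 130 132] [ 97  17 132] [ 0.42  -0.222  0.04 ]
tape [101 105 100] [ 54  12 105] [0.435 0.234 0.02 ]
sq [120 120 111] [ 30  19 120] [0.571 0.339 0.068]
cap [125 131 127] [ 70  12 131] [0.583 0.353 0.093]
roll 327 z 0.0402 [ 418.4 -246.6] [54.5 51.5] 89.4 mean [ 0.4184 -0.2455  0.0401]
sqbody 312 z 0.0671 [585. 355.] [52.1 52.6] 8.6 mean [0.5827 0.3495 0.0668]
sqcap 161 z 0.0928 [584.3 354.3] [29.8 29.6] 84.7 mean [0.5845 0.3537 0.092 ]
spindle 86 z 0.0675 [ 642. -106.] [20.8 20.3] 87.3 mean [ 0.6404 -0.105   0.0639]
endstop 119 z 0.0288 [658.3  24.2] [22.7 59.7] 28.7 mean [0.6601 0.0184 0.0284]
sidestop 106 z 0.0285 [617.6  40.8] [46.8 13.9] 14.9 mean [0.6172 0.0407 0.0283]
plate 6697 z 0.0089 [624.8 -45.1] [301.7 302.3] 89.7 mean [ 0.623  -0.0435  0.0099]
```

Run:
```python
from h import *
z=np.load('pics/top0.npz');im=z['im'].astype(int);P=np.load('pics/P.npy');info=r.camera_info('top')
m=(cv2.GaussianBlur((im[...,2]-im[...,0]).astype(np.float32),(5,5),0)>4).astype(np.uint8);m[:80]=0;m[190:]=0;m[:,:200]=0;m[:,345:]=0
m=cv2.morphologyEx(m,cv2.MORPH_CLOSE,np.ones((9,9)));cs,_=cv2.findContours(m,0,2);c=max(cs,key=cv2.contourArea)
q=np.array([onz(info,u,v,.008)[:2]*1000 for u,v in c[:,0]],np.float32);R=cv2.minAreaRect(q);print(R)
def at(nm,u,v,h,lo,hi):
    k=np.zeros((384,512),bool);k[v-h:v+h,u-h:u+h]=1
    q=P[k&(P[...,2]>lo)&(P[...,2]<hi)]
    print(nm,len(q),[np.round(t,1) for t in cv2.minAreaRect((q[:,:2]*1000).astype(np.float32))])
at('beaker',416,207,26,.07,.095);at('blue',305,207,16,.03,.05);at('red',362,256,16,.03,.05)
at('end',247,115,9,.024,.035)
# centreline of the steel stops in z band, excluding plate edge
i=r.camera_info('wrist');print(np.round(i['pose'],3).tolist(),i['mtx'])
```

```text
((624.0255737304688, -43.1802978515625), (158.27333068847656, 237.27841186523438), 16.326337814331055)
beaker 231 [array([ 431.7, -383.6]), array([70.4, 68.1]), np.float64(69.2)]
blue 321 [array([ 432.6, -124.3]), array([54.7, 54. ]), np.float64(88.7)]
red 336 [array([ 312.2, -262.1]), array([54. , 53.9]), np.float64(89.7)]
end 99 [array([662.1,  17.2]), array([14.9, 43.2]), np.float64(16.4)]
[[-0.259, 0.936, 0.24, 0.111], [0.966, 0.251, 0.065, -0.669], [0.001, 0.248, -0.969, 0.385], [0.0, 0.0, 0.0, 1.0]] [[298.80453351   0.         254.3239971 ]
 [  0.         298.80453351 189.45150048]
 [  0.           0.           1.        ]]
```

```bash
cat >> h.py <<'E'
def need(x,y,z,yaw=None):
    s=r.get_state();p=np.array(s['tcp_pos']);a=np.radians(s['eef_rot'][2])
    d=np.array([x,y,z])-p;X=np.array([np.cos(a),np.sin(a)]);Y=np.array([np.sin(a),-np.cos(a)])
    print('t',round(s['time_s'],2),'tcp',p.round(4),'rot',np.round(s['eef_rot'],2),'F',np.round(s['contact_force'],1),'w',round(s['gripper_width'],4))
    print('UNITS x %.2f y %.2f z %.2f'%(d[:2]@X/.025,d[:2]@Y/.025,-d[2]/.025), 'yaw %.2f'%(-((yaw-s['eef_rot'][2]+90)%180-90)/4) if yaw is not None else '')
E
python3 -m inch '[{"x":-1,"y":0.95},{"x":-1,"y":0.95},{"x":-1,"y":0.95},{"x":-1,"y":0.95},{"x":-1,"y":0.95}]' 1 20
python3 -m inch '[{"x":-1,"y":0.95},{"x":-1,"y":0.95},{"x":-1,"y":0.95},{"x":-1,"y":0.95},{"x":-1,"y":0.95}]'
python3 -m inch '[{"x":-1,"y":0.95},{"x":-0.5,"y":0.5},{},{},{}]'
python3 -c "
from h import *
need(.418,-.247,.15,-137)"
```

```text
t 0.1 tcp [ 0.1758 -0.6513  0.2367] rot [ 1.7992e+02 -1.0000e-02 -1.6489e+02] F [ 0.5  1.1 -1. ] w 0.0872
UNITS x -13.57 y 13.09 z 3.47 yaw -6.97validation failed for argument at $[0]...
validation failed for argument at $[0]...
validation failed for argument at $[0]...
```

```bash
python3 -m inch '[{"x":-1,"y":0.95,"z":0,"yaw":-1},{"x":-1,"y":0.95,"z":0,"yaw":0},{"x":-1,"y":0.95,"z":0,"yaw":0},{"x":-1,"y":0.95,"z":0,"yaw":0},{"x":-1,"y":0.95,"z":0,"yaw":0}]' 1 20
python3 -c "
from h import *
need(.418,-.247,.15,-137)"
```

```text
time_s: 0.52
tcp_pos: [0.2554, -0.4977, 0.2313]
eef_rot: [179.5, -0.2, -161.2]
contact_force: [0.9, -0.6, -0.7]
gripper_width: 0.0876
t 0.52 tcp [ 0.2554 -0.4977  0.2313] rot [ 179.51   -0.19 -161.18] F [ 0.9 -0.6 -0.7] w 0.0876
UNITS x -9.39 y 7.39 z 3.25 yaw -6.04
```

```bash
python3 -m inch '[{"x":-1,"y":0.8,"z":0,"yaw":0},{"x":-1,"y":0.8,"z":0,"yaw":0},{"x":-1,"y":0.8,"z":0,"yaw":0},{"x":-1,"y":0.8,"z":0,"yaw":0},{"x":-1,"y":0.8,"z":0,"yaw":0}]'
python3 -m inch '[{"x":-1,"y":0.8,"z":0,"yaw":0},{"x":-1,"y":0.8,"z":0,"yaw":0},{"x":-1,"y":0.8,"z":0,"yaw":0},{"x":-0.8,"y":0.6,"z":0,"yaw":0},{"x":0,"y":0,"z":0,"yaw":-1}]'
python3 -m inch '[{"x":0,"y":0,"z":0,"yaw":-1},{"x":0,"y":0,"z":0,"yaw":-1},{"x":0,"y":0,"z":0,"yaw":-1},{"x":0,"y":0,"z":0,"yaw":-1},{"x":0,"y":0,"z":0,"yaw":-1}]'
python3 -c "
from h import *
need(.418,-.247,.15,-137)"
```

```text
time_s: 0.93
tcp_pos: [0.3427, -0.3542, 0.2305]
eef_rot: [179.4, -0.2, -161.3]
contact_force: [1.8, 0.0, -0.3]
gripper_width: 0.0877
time_s: 1.35
tcp_pos: [0.412, -0.2429, 0.2306]
eef_rot: [179.3, -0.1, -157.1]
contact_force: [0.7, 0.4, 0.6]
gripper_width: 0.0876
time_s: 1.77
tcp_pos: [0.4125, -0.2394, 0.2294]
eef_rot: [179.2, 0.1, -135.8]
contact_force: [-0.2, 0.6, -0.5]
gripper_width: 0.0875
t 1.77 tcp [ 0.4125 -0.2394  0.2294] rot [ 1.7915e+02  9.0000e-02 -1.3583e+02] F [-0.2  0.6 -0.5] w 0.0875
UNITS x 0.05 y -0.37 z 3.18 yaw 0.29
```

Close look from here with the wrist camera.

Run:
```python
from h import *
im,d,i=cap('wrist'); save('w1',im,1.3); np.savez('pics/w1',im=im,d=d)
K=np.array(i['mtx']);T=np.array(i['pose'])
def project(X):
    c=T[:3,:3].T@(np.array(X)-T[:3,3]);x,y=c[:2]/c[2];f=1+i['k1']*(x*x+y*y);return K[0,0]*x*f+K[0,2],K[1,1]*y*f+K[1,2]
print(np.round(project([.418,-.247,.04])))
vv,uu=np.mgrid[:384,:512].astype(np.float32)
p=cv2.undistortPoints(np.stack([uu.ravel(),vv.ravel()],1)[:,None],K,np.array([i['k1'],0,0,0,0]))[:,0]
P=((np.c_[p,np.ones(len(p))]*d.ravel()[:,None])@T[:3,:3].T+T[:3,3])
q=P[(abs(P[:,2]-.04)<.006)&(np.hypot(P[:,0]-.418,P[:,1]+.247)<.045)]
print(len(q),cv2.minEnclosingCircle((q[:,:2]*1000).astype(np.float32)),cv2.minAreaRect((q[:,:2]*1000).astype(np.float32)))
need(.418,-.247,.05,-137)
```

```text
[244. 172.]
1416 ((418.50445556640625, -247.37326049804688), 27.77117347717285) ((418.40887451171875, -247.0235137939453), (54.92720031738281, 54.126808166503906), 43.197330474853516)
t 1.82 tcp [ 0.4124 -0.2394  0.2293] rot [ 1.7914e+02  9.0000e-02 -1.3553e+02] F [-1.  -0.5  0.2] w 0.0875
UNITS x 0.05 y -0.37 z 7.17 yaw 0.37
```

View pics/w1.png

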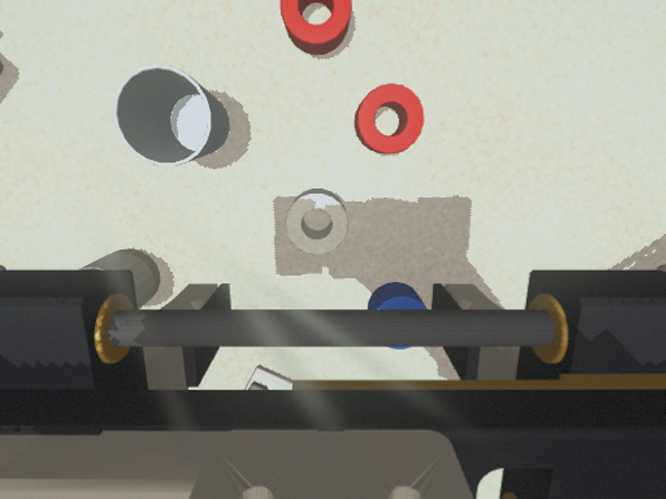

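Confirmed: the tall white roll at (317,220) has a narrow hole and nothing else near the jaws. I'm descending.

```bash
python3 -m inch '[{"x":0,"y":-0.4,"z":0.9,"yaw":0},{"x":0,"y":0,"z":0.9,"yaw":0},{"x":0,"y":0,"z":0.9,"yaw":0},{"x":0,"y":0,"z":0.9,"yaw":0},{"x":0,"y":0,"z":0,"yaw":0}]'
python3 -m inch '[{"x":0,"y":0,"z":0.6,"yaw":0},{"x":0,"y":0,"z":0.6,"yaw":0},{"x":0,"y":0,"z":0,"yaw":0},{"x":0,"y":0,"z":0,"yaw":0}]'
python3 -c "
from h import *
need(.4184,-.2472,.021,-137)"
```

```text
time_s: 2.23
tcp_pos: [0.4197, -0.2459, 0.1375]
eef_rot: [179.4, 0.2, -136.0]
contact_force: [-1.8, 0.1, -0.5]
gripper_width: 0.0874
time_s: 2.57
tcp_pos: [0.4199, -0.2462, 0.1087]
eef_rot: [179.3, 0.1, -136.2]
contact_force: [-0.3, -0.7, 0.9]
gripper_width: 0.0876
t 2.57 tcp [ 0.4199 -0.2462  0.1087] rot [ 1.7933e+02  1.5000e-01 -1.3621e+02] F [-0.3 -0.7  0.9] w 0.0876
UNITS x 0.07 y 0.01 z 3.51 yaw 0.20
```

```bash
python3 -m inch '[{"x":0,"y":0,"z":0.7,"yaw":0},{"x":0,"y":0,"z":0.7,"yaw":0},{"x":0,"y":0,"z":0.7,"yaw":0},{"x":0,"y":0,"z":0.7,"yaw":0},{"x":0.05,"y":0,"z":0,"yaw":0}]'
python3 -c "
from h import *
need(.4184,-.2472,.021,-137)"
```

```text
time_s: 2.98
tcp_pos: [0.425, -0.2479, 0.0452]
eef_rot: [180.0, 0.5, -136.3]
contact_force: [-0.8, 0.4, 0.1]
gripper_width: 0.0877
t 2.98 tcp [ 0.425  -0.2479  0.0452] rot [ 179.96    0.52 -136.28] F [-0.8  0.4  0.1] w 0.0877
UNITS x 0.17 y 0.20 z 0.97 yaw 0.18
```

```bash
python3 -m inch '[{"x":0.15,"y":0.2,"z":0.5,"yaw":0},{"x":0.1,"y":0,"z":0.5,"yaw":0},{"x":0,"y":0,"z":0.2,"yaw":0},{"x":0,"y":0,"z":0,"yaw":0}]'
python3 -c "
from h import *
need(.4184,-.2472,.021,-137)"
```

```text
time_s: 3.32
tcp_pos: [0.4213, -0.2498, 0.0205]
eef_rot: [-179.7, 0.7, -136.3]
contact_force: [0.7, 0.1, -0.6]
gripper_width: 0.0876
t 3.32 tcp [ 0.4213 -0.2498  0.0205] rot [-179.7     0.7  -136.27] F [ 0.7  0.1 -0.6] w 0.0876
UNITS x 0.01 y 0.16 z -0.02 yaw 0.18
```

```bash
python3 -m inch '[{"x":0,"y":0.15,"z":0,"yaw":0},{"x":0,"y":0,"z":0,"yaw":0},{"x":0,"y":0,"z":0,"yaw":0},{"x":0,"y":0,"z":0,"yaw":0},{"x":0,"y":0,"z":0,"yaw":0}]' -1 20
python3 -m inch '[{"x":0,"y":0,"z":0,"yaw":0},{"x":0,"y":0,"z":0,"yaw":0},{"x":0,"y":0,"z":0,"yaw":0},{"x":0,"y":0,"z":0,"yaw":0},{"x":0,"y":0,"z":0,"yaw":0}]'
python3 -c "
from h import *
need(.4184,-.2472,.16,-137)"
```

```text
time_s: 3.73
tcp_pos: [0.4217, -0.2473, 0.0253]
eef_rot: [-179.4, 0.9, -136.2]
contact_force: [-0.5, 0.3, -0.3]
gripper_width: 0.0602
time_s: 4.15
tcp_pos: [0.4215, -0.2472, 0.0254]
eef_rot: [-179.4, 0.9, -136.2]
contact_force: [-0.0, 0.4, -1.7]
gripper_width: 0.0562
t 4.15 tcp [ 0.4215 -0.2472  0.0254] rot [-179.41    0.89 -136.24] F [-0.   0.4 -1.7] w 0.0562
UNITS x 0.09 y 0.09 z -5.38 yaw 0.19
```

```bash
python3 -m inch '[{"x":0,"y":0,"z":-0.5,"yaw":0},{"x":0,"y":0,"z":-0.8,"yaw":0},{"x":0,"y":0,"z":-0.9,"yaw":0},{"x":0,"y":0,"z":-0.9,"yaw":0},{"x":0,"y":0,"z":-0.9,"yaw":0}]'
python3 -m inch '[{"x":0,"y":0,"z":-0.9,"yaw":0},{"x":0,"y":0,"z":-0.9,"yaw":0},{"x":0,"y":0,"z":-0.9,"yaw":0},{"x":0,"y":0,"z":0,"yaw":0},{"x":0,"y":0,"z":0,"yaw":0}]'
python3 -c "
from h import *
need(.642,-.1057,.16,-137)"
```

```text
time_s: 4.57
tcp_pos: [0.415, -0.2466, 0.1229]
eef_rot: [179.9, 0.4, -136.3]
contact_force: [0.3, 0.3, -1.5]
gripper_width: 0.0562
time_s: 4.98
tcp_pos: [0.4155, -0.2474, 0.1981]
eef_rot: [-179.8, 0.6, -136.3]
contact_force: [-0.0, 0.1, -2.5]
gripper_width: 0.0561
t 4.98 tcp [ 0.4155 -0.2474  0.1981] rot [-179.81    0.62 -136.32] F [-0.   0.1 -2.5] w 0.0561
UNITS x -10.47 y -2.16 z 1.52 yaw 0.17
```

```bash
python3 -m inch '[{"x":-0.6,"y":-0.1,"z":0,"yaw":0},{"x":-0.9,"y":-0.2,"z":0,"yaw":0},{"x":-0.9,"y":-0.2,"z":0,"yaw":0},{"x":-0.9,"y":-0.2,"z":0,"yaw":0},{"x":-0.9,"y":-0.2,"z":0,"yaw":0}]'
python3 -m inch '[{"x":-0.9,"y":-0.2,"z":0,"yaw":0},{"x":-0.9,"y":-0.2,"z":0,"yaw":0},{"x":-0.6,"y":-0.2,"z":0,"yaw":0},{"x":0,"y":0,"z":0,"yaw":0},{"x":0,"y":0,"z":0,"yaw":0}]'
python3 -c "
from h import *
need(.642,-.1057,.16,-137)"
```

```text
time_s: 5.4
tcp_pos: [0.5062, -0.1894, 0.1956]
eef_rot: [179.9, 0.5, -136.7]
contact_force: [-0.0, 0.2, -1.1]
gripper_width: 0.0562
time_s: 5.82
tcp_pos: [0.5652, -0.1525, 0.1871]
eef_rot: [179.5, 0.1, -136.5]
contact_force: [-0.3, 0.1, -1.8]
gripper_width: 0.0564
t 5.82 tcp [ 0.5652 -0.1525  0.1871] rot [ 1.7949e+02  6.0000e-02 -1.3651e+02] F [-0.3  0.1 -1.8] w 0.0564
UNITS x -3.52 y -0.76 z 1.08 yaw 0.12
```

```bash
cat >> h.py <<'E'
def cloud(n):
    i=r.camera_info(n);s=r.get_state();im,d=r.capture(n);K=np.array(i['mtx']);T=np.array(i['pose'])
    h,w=d.shape;vv,uu=np.mgrid[:h,:w].astype(np.float32)
    p=cv2.undistortPoints(np.stack([uu.ravel(),vv.ravel()],1)[:,None],K,np.array([i['k1'],0,0,0,0]))[:,0]
    P=((np.c_[p,np.ones(len(p))]*d.ravel()[:,None])@T[:3,:3].T+T[:3,3]).reshape(h,w,3)
    P[d==0]=np.nan
    return im,d,P,s,i
E
python3 - <<'E'
from h import *
for n in('wrist','top'):
    im,d,P,s,i=cloud(n); save(n[0]+'2',im,1.5 if n=='wrist' else 1); np.savez('pics/%s2'%n,im=im,d=d,P=P,tcp=s['tcp_pos'])
    print(s['tcp_pos'])
E
```

```text
[ 0.56517183 -0.15251741  0.18709927]
[ 0.56488311 -0.15264843  0.18689077]
```

View pics/w2.png

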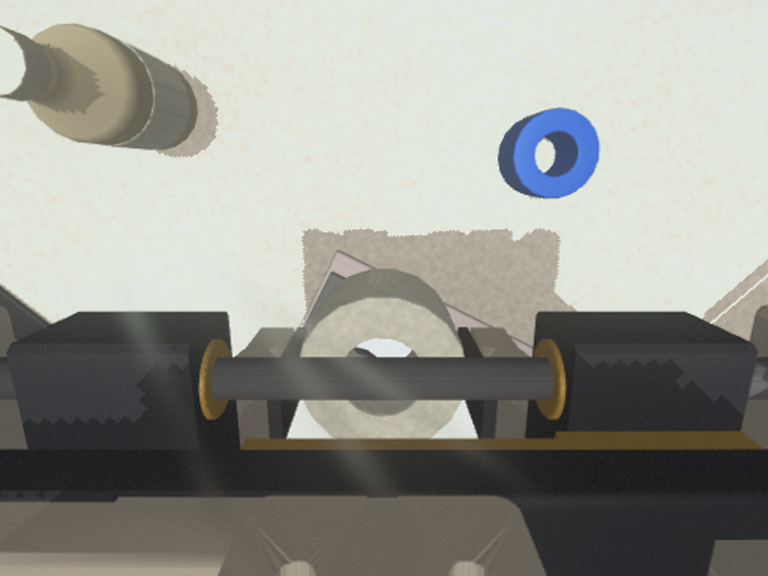

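Run:
```python
from h import *
z=np.load('pics/wrist2.npz');P=z['P'];t=z['tcp']
q=P[230:300,180:330].reshape(-1,3);q=q[(abs(q[:,2]-t[2]-.0146)<.004)&(np.hypot(*(q[:,:2]-t[:2]).T)<.045)]
# only visible rim: fit circle radius 28 to outer points
from scipy.optimize import least_squares
q=P[200:320].reshape(-1,3);q=q[(np.hypot(*(q[:,:2]-t[:2]).T)<.04)&(abs(q[:,2]-t[2]-.0146)<.005)]
print(len(q),'ztop',np.median(q[:,2]),'rel',np.median(q[:,2])-t[2])
a=np.radians(-136.5);X=np.array([np.cos(a),np.sin(a)]);Y=np.array([np.sin(a),-np.cos(a)])
L=(q[:,:2]-t[:2]);l=np.c_[L@X,L@Y]*1000
print('tool x range',l[:,0].min(),np.percentile(l[:,0],99.5),'y',l[:,1].min(),l[:,1].max())
hull=cv2.convexHull(l.astype(np.float32))[:,0];h=hull[hull[:,0]>8]
print('centre tool mm',least_squares(lambda c:np.hypot(*(h-c).T)-28,[0,0]).x, len(h))
im,d,P,s,i=cloud('side')
k=np.zeros(d.shape,bool);k[145:175,200:232]=1
q=P[k];q=q[(q[:,2]>.05)&(q[:,2]<.09)&(np.hypot(q[:,0]-.642,q[:,1]+.106)<.03)]
for lo,hi in((.045,.062),(.066,.08)):
    u=q[(q[:,2]>lo)&(q[:,2]<hi)]; 
    if len(u):print('side spindle',len(u),u.min(0).round(4),u.max(0).round(4),u.mean(0).round(4))
P=np.load('pics/P.npy')[108:136,282:310].reshape(-1,3)
for lo,hi in((.045,.064),(.066,.08)):
    u=P[(P[:,2]>lo)&(P[:,2]<hi)];print('top spindle',len(u),u.min(0).round(4),u.max(0).round(4),u.mean(0).round(4))
```

```text
5588 ztop 0.20246936074439403 rel 0.015370091918857742
tool x range -21.102966616931035 27.985767043231327 y -38.28373026636262 38.260558100875826
centre tool mm [ 3.34724757 -2.98733369] 16
side spindle 17 [ 0.6298 -0.1077  0.0504] [ 0.6482 -0.092   0.0616] [ 0.6383 -0.0984  0.0571]
side spindle 17 [ 0.6347 -0.1086  0.0666] [ 0.6484 -0.095   0.077 ] [ 0.6415 -0.102   0.0711]
top spindle 21 [ 0.6328 -0.1167  0.0482] [ 0.65   -0.0955  0.0638] [ 0.6391 -0.1043  0.0564]
top spindle 49 [ 0.634  -0.1159  0.0663] [ 0.6513 -0.0966  0.0788] [ 0.6421 -0.1056  0.0722]
```

Run:
```python
from h import *
z=np.load('pics/wrist2.npz');P=z['P'];t=z['tcp'];q=P.reshape(-1,3)
a=np.radians(-136.5);X=np.array([np.cos(a),np.sin(a)]);Y=np.array([np.sin(a),-np.cos(a)])
L=q[:,:2]-t[:2];x=L@X*1000;y=L@Y*1000
for y0 in(-8,-4,0,4,8):
    m=(abs(y-y0)<1)&(abs(q[:,2]-t[2]-.0154)<.003)&(abs(x)<35);u=np.sort(x[m])
    print(y0,len(u),u[0].round(1),u[-1].round(1),'c',(u[-1]-np.sqrt(28**2-y0**2)).round(2),'gaps',[(u[k].round(1),u[k+1].round(1)) for k in np.where(np.diff(u)>2)[0]])
    m=(abs(y-y0)<1)
need(.642,-.105,.13)
```

```text
-8 220 -20.9 28.6 c 1.81 gaps [(np.float64(-8.4), np.float64(12.2))]
-4 227 -20.7 29.7 c 1.96 gaps [(np.float64(-10.4), np.float64(15.3))]
0 195 -20.6 29.7 c 1.74 gaps [(np.float64(-10.8), np.float64(15.6))]
4 215 -20.8 29.7 c 2.01 gaps [(np.float64(-10.4), np.float64(14.8))]
8 234 -20.5 28.8 c 1.94 gaps [(np.float64(-7.7), np.float64(11.8))]
t 5.97 tcp [ 0.5644 -0.1534  0.188 ] rot [ 1.7954e+02  9.0000e-02 -1.3656e+02] F [-0.2 -0.3  0.2] w 0.0562
UNITS x -3.59 y -0.73 z 2.32
```

```bash
python3 -m inch '[{"x":-0.6,"y":-0.2,"z":0,"yaw":0},{"x":-0.8,"y":-0.2,"z":0,"yaw":0},{"x":-0.8,"y":-0.2,"z":0,"yaw":0},{"x":-0.8,"y":-0.1,"z":0.2,"yaw":0},{"x":-0.3,"y":0,"z":0.3,"yaw":0}]'
python3 -m inch '[{"x":0,"y":0,"z":0.3,"yaw":0},{"x":0,"y":0,"z":0.3,"yaw":0},{"x":0,"y":0,"z":0.1,"yaw":0},{"x":0,"y":0,"z":0,"yaw":0},{"x":0,"y":0,"z":0,"yaw":0}]'
python3 -c "
from h import *
need(.6435,-.1035,.12)"
```

```text
time_s: 6.38
tcp_pos: [0.6355, -0.1112, 0.1777]
eef_rot: [179.6, 0.2, -136.9]
contact_force: [-0.3, -0.2, -1.5]
gripper_width: 0.0563
time_s: 6.8
tcp_pos: [0.6324, -0.1109, 0.1546]
eef_rot: [179.4, -0.0, -136.9]
contact_force: [-0.5, 0.6, -1.5]
gripper_width: 0.0564
t 6.8 tcp [ 0.6324 -0.1109  0.1546] rot [ 1.7939e+02 -1.0000e-02 -1.3692e+02] F [-0.5  0.6 -1.5] w 0.0564
UNITS x -0.53 y -0.09 z 1.38
```

```bash
python3 -m inch '[{"x":-0.4,"y":-0.05,"z":0.4,"yaw":0},{"x":-0.2,"y":0,"z":0.4,"yaw":0},{"x":0,"y":0,"z":0.2,"yaw":0},{"x":0,"y":0,"z":0.2,"yaw":0},{"x":0,"y":0,"z":0,"yaw":0}]'
python3 -c "
from h import *
need(.6435,-.1035,.11)
im,d,P,s,i=cloud('wrist');save('w3',im[150:320,120:400],2)"
```

```text
time_s: 7.22
tcp_pos: [0.6444, -0.1015, 0.1228]
eef_rot: [179.4, 0.1, -137.0]
contact_force: [-0.4, -0.3, -1.9]
gripper_width: 0.0564
t 7.22 tcp [ 0.6444 -0.1015  0.1228] rot [ 1.7944e+02  6.0000e-02 -1.3699e+02] F [-0.4 -0.3 -1.9] w 0.0564
UNITS x 0.08 y -0.04 z 0.51
```

View pics/w3.png

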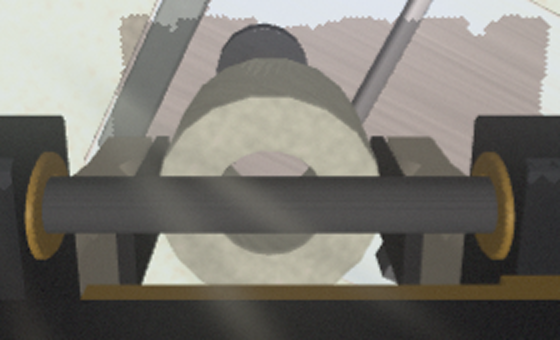

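Run:
```python
from h import *
im,d,P,s,i=cloud('wrist')
t=np.array(s['tcp_pos']);a=np.radians(s['eef_rot'][2]);X=np.array([np.cos(a),np.sin(a)]);Y=np.array([np.sin(a),-np.cos(a)])
g=cv2.cvtColor(im,cv2.COLOR_RGB2GRAY);k=((g<85)&(np.mgrid[:384,:512][0]<205)).astype(np.uint8);k[:160]=0;k[:,:226]=0;k[:,277:]=0
k[195:]=0
c=max(cv2.findContours(k,0,2)[0],key=cv2.contourArea);print(cv2.boundingRect(c))
u=P[k>0];l=(u[:,:2]-t[:2]);lx,ly=l@X*1000,l@Y*1000
for lo,hi in((.016,.024),):
    m=(u[:,2]>lo)&(u[:,2]<hi);print(m.sum(),'x',lx[m].min(),lx[m].max(),'y',ly[m].min(),ly[m].max())
    h=cv2.convexHull(np.c_[lx,ly][m].astype(np.float32))[:,0]
    from scipy.optimize import least_squares
    w=np.c_[lx,ly][m]; n=w[w[:,0]>0]
    bins=[n[abs(n[:,1]-b)<1][:,0].max()-np.sqrt(400-(b-ly[m].min()/2-ly[m].max()/2)**2) for b in range(-10,11,5) if (abs(n[:,1]-b)<1).any()]
    print('cx',np.round(bins,1))
need(.6435,-.1035,.11)
```

```text
(235, 162, 33, 8)
35 x 16.432861530715908 25.91434588694119 y -18.419585401395878 11.896801221151664
cx [5.1 5.3 6.2 6.3 7.1]
t 7.32 tcp [ 0.6449 -0.1016  0.124 ] rot [ 1.7950e+02  1.0000e-01 -1.3698e+02] F [ 0.  -0.4 -0.4] w 0.0561
UNITS x 0.09 y -0.02 z 0.56
```

Run:
```python
from h import *
i=r.camera_info('wrist');s=r.get_state()
t=np.array(s['tcp_pos']);a=np.radians(s['eef_rot'][2]);X=np.array([np.cos(a),np.sin(a)]);Y=np.array([np.sin(a),-np.cos(a)])
def tl(u,v,z): p=onz(i,u,v,z)[:2]-t[:2];return np.round([p@X*1000,p@Y*1000],1)
print('flange L,R,near',tl(229,183,.02),tl(273,183,.02),tl(251,162,.02))
zt=t[2]+.0154
print('roll L,R at top',tl(120+160/2,150+165/2,zt),tl(120+376/2,150+165/2,zt),'hole',tl(120+268/2,150+152/2,zt))
```

```text
flange L,R,near [  8.2 -21.1] [ 8.1 17. ] [26.5 -2. ]
roll L,R at top [ 12.2 -26. ] [11.9 25.4] hole [15.3 -0.3]
```

```bash
python3 -m inch '[{"x":0.13,"y":-0.05,"z":0.1,"yaw":0},{"x":0,"y":0,"z":0.3,"yaw":0},{"x":0,"y":0,"z":0.3,"yaw":0},{"x":0,"y":0,"z":0,"yaw":0},{"x":0,"y":0,"z":0,"yaw":0}]'
python3 -c "
from h import *
need(.643,-.1045,.10)"
```

```text
time_s: 7.73
tcp_pos: [0.6435, -0.1054, 0.106]
eef_rot: [179.6, 0.2, -137.0]
contact_force: [-0.2, 0.1, -0.7]
gripper_width: 0.0562
t 7.73 tcp [ 0.6435 -0.1054  0.106 ] rot [ 179.59    0.19 -136.99] F [-0.2  0.1 -0.7] w 0.0562
UNITS x -0.01 y 0.04 z 0.24
```

```bash
python3 -m inch '[{"x":0,"y":0,"z":0.3,"yaw":0},{"x":0,"y":0,"z":0.3,"yaw":0},{"x":0,"y":0,"z":0,"yaw":0},{"x":0,"y":0,"z":0,"yaw":0}]'
python3 -c "
from h import *
need(.643,-.1045,.09)"
```

```text
time_s: 8.07
tcp_pos: [0.6434, -0.1053, 0.0893]
eef_rot: [179.6, 0.2, -137.0]
contact_force: [1.1, -0.7, -1.7]
gripper_width: 0.0563
t 8.07 tcp [ 0.6434 -0.1053  0.0893] rot [ 179.58    0.19 -137.  ] F [ 1.1 -0.7 -1.7] w 0.0563
UNITS x -0.01 y 0.03 z -0.03
```

```bash
python3 -m inch '[{"x":0,"y":0,"z":0.3,"yaw":0},{"x":0,"y":0,"z":0.2,"yaw":0},{"x":0,"y":0,"z":0,"yaw":0}]'
python3 -m inch '[{"x":0,"y":0,"z":0.3,"yaw":0},{"x":0,"y":0,"z":0.2,"yaw":0},{"x":0,"y":0,"z":0,"yaw":0}]'
python3 -c "
from h import *
need(.643,-.1045,.0454)"
```

```text
time_s: 8.32
tcp_pos: [0.6435, -0.1051, 0.0757]
eef_rot: [179.6, 0.2, -137.0]
contact_force: [-0.2, -0.1, -1.1]
gripper_width: 0.0561
time_s: 8.57
tcp_pos: [0.6435, -0.105, 0.0617]
eef_rot: [179.6, 0.2, -137.0]
contact_force: [-0.3, 0.2, -1.2]
gripper_width: 0.0564
t 8.57 tcp [ 0.6435 -0.105   0.0617] rot [ 179.59    0.2  -136.99] F [-0.3  0.2 -1.2] w 0.0564
UNITS x 0.00 y 0.03 z 0.65
```

Sliding freely over the spindle. Going on down to the flange.

```bash
python3 -m inch '[{"x":0,"y":0,"z":0.25,"yaw":0},{"x":0,"y":0,"z":0.15,"yaw":0},{"x":0,"y":0,"z":0.1,"yaw":0},{"x":0,"y":0,"z":0,"yaw":0}]'
python3 -m inch '[{"x":0,"y":0,"z":0.1,"yaw":0},{"x":0,"y":0,"z":0.1,"yaw":0},{"x":0,"y":0,"z":0.05,"yaw":0},{"x":0,"y":0,"z":0,"yaw":0}]'
python3 -c "
from h import *
need(.643,-.1045,.0454)"
```

```text
time_s: 8.9
tcp_pos: [0.6434, -0.1049, 0.0475]
eef_rot: [179.6, 0.2, -137.0]
contact_force: [0.3, -1.0, -1.4]
gripper_width: 0.0557
time_s: 9.23
tcp_pos: [0.6452, -0.105, 0.0456]
eef_rot: [179.8, 0.3, -136.9]
contact_force: [-0.2, 0.6, -1.0]
gripper_width: 0.0562
t 9.23 tcp [ 0.6452 -0.105   0.0456] rot [ 179.8     0.31 -136.87] F [-0.2  0.6 -1. ] w 0.0562
UNITS x 0.05 y 0.08 z 0.01
```

```bash
python3 -m inch '[{"x":0,"y":0,"z":0.1,"yaw":0},{"x":0,"y":0,"z":0.1,"yaw":0}]'
python3 -m inch '[{"x":0,"y":0,"z":0,"yaw":0},{"x":0,"y":0,"z":0,"yaw":0},{"x":0,"y":0,"z":0,"yaw":0},{"x":0,"y":0,"z":0,"yaw":0},{"x":0,"y":0,"z":0,"yaw":0}]' 1
python3 -m inch '[{"x":0,"y":0,"z":-0.4,"yaw":0},{"x":0,"y":0,"z":-0.8,"yaw":0},{"x":0,"y":0,"z":-0.8,"yaw":0},{"x":0,"y":0,"z":-0.8,"yaw":0},{"x":0,"y":0,"z":-0.8,"yaw":0}]'
python3 -m inch '[{"x":0,"y":0,"z":-0.8,"yaw":0},{"x":0,"y":0,"z":-0.8,"yaw":0},{"x":0,"y":0,"z":-0.8,"yaw":0},{"x":0,"y":0,"z":0,"yaw":0},{"x":0,"y":0,"z":0,"yaw":0}]'
python3 -c "
from h import *
need(.585,.355,.20,106)
im,d,P,s,i=cloud('wrist');save('w4',im,1.2)
q=P.reshape(-1,3);q=q[(abs(q[:,2]-.06)<.006)&(np.hypot(q[:,0]-.642,q[:,1]+.105)<.035)];q=q[np.hypot(q[:,0]-.642,q[:,1]+.105)>.012]
print('roll top',len(q),np.median(q[:,2]),cv2.minEnclosingCircle((q[:,:2]*1000).astype(np.float32)))"
```

```text
time_s: 9.4
tcp_pos: [0.646, -0.1051, 0.0445]
eef_rot: [179.9, 0.4, -136.8]
contact_force: [-12.2, 4.8, 30.0]
gripper_width: 0.0565
time_s: 9.82
tcp_pos: [0.6469, -0.1051, 0.0458]
eef_rot: [-180.0, 0.5, -136.8]
contact_force: [0.3, 0.1, -0.0]
gripper_width: 0.084
time_s: 10.23
tcp_pos: [0.6427, -0.1059, 0.134]
eef_rot: [179.6, -0.1, -136.8]
contact_force: [0.2, 0.0, -0.5]
gripper_width: 0.0877
time_s: 10.65
tcp_pos: [0.6449, -0.1067, 0.2054]
eef_rot: [179.9, 0.3, -136.8]
contact_force: [0.5, -0.0, -1.1]
gripper_width: 0.0878
t 10.65 tcp [ 0.6449 -0.1067  0.2054] rot [ 179.92    0.27 -136.8 ] F [ 0.5 -0.  -1.1] w 0.0878
UNITS x -10.90 y 15.10 z 0.22 yaw -15.70
roll top 1833 0.06076738400240739 ((644.0794677734375, -106.81869506835938), 27.937725067138672)
```

View pics/w4.png

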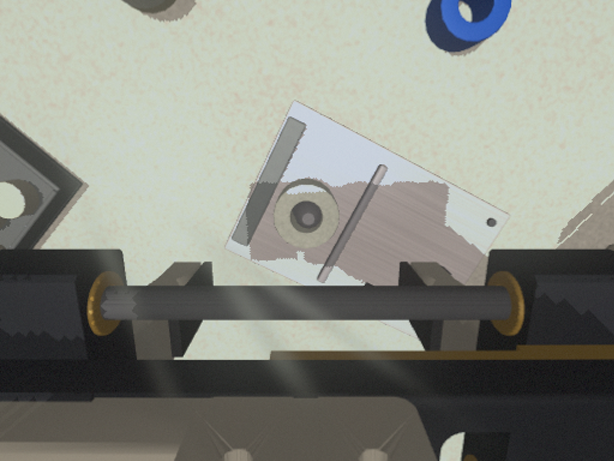

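The roll is on the flange: its top is at 60.8 mm where 60 is expected, and it is upright. Next I turn the gripper and go to the bottle.

```bash
python3 -m inch '[{"x":0,"y":0,"z":0,"yaw":1},{"x":0,"y":0,"z":0,"yaw":1},{"x":0,"y":0,"z":-0.2,"yaw":1},{"x":0,"y":0,"z":-0.2,"yaw":1},{"x":0,"y":0,"z":0,"yaw":1}]'
python3 -m inch '[{"x":0,"y":0,"z":0,"yaw":1},{"x":0,"y":0,"z":0,"yaw":1},{"x":0,"y":0,"z":0,"yaw":1},{"x":0,"y":0,"z":0,"yaw":0.7},{"x":0,"y":0,"z":0,"yaw":0}]'
python3 -c "
from h import *
need(.585,.355,.20,-171);print(r.get_state()['joints'].round(1))"
```

```text
time_s: 11.12
tcp_pos: [0.6433, -0.107, 0.213]
eef_rot: [179.8, -0.0, -157.5]
contact_force: [-0.4, 0.2, 0.3]
gripper_width: 0.0878
time_s: 11.53
tcp_pos: [0.641, -0.1071, 0.2084]
eef_rot: [179.7, -0.5, -173.3]
contact_force: [0.3, 0.9, -0.8]
gripper_width: 0.0876
t 11.53 tcp [ 0.641  -0.1071  0.2084] rot [ 179.73   -0.54 -173.34] F [ 0.3  0.9 -0.8] w 0.0876
UNITS x 0.08 y 18.62 z 0.34 yaw -0.58
[  7.5  19.6  -4.4  -0.3 -66.5 -90.7]
```

```bash
python3 -m inch '[{"x":0,"y":0.6,"z":0,"yaw":0},{"x":0,"y":1,"z":0,"yaw":0},{"x":0,"y":1,"z":0,"yaw":0},{"x":0,"y":1,"z":0,"yaw":0},{"x":0,"y":1,"z":0,"yaw":0}]'
python3 -m inch '[{"x":0,"y":1,"z":0,"yaw":0},{"x":0,"y":1,"z":0,"yaw":0},{"x":0,"y":1,"z":0,"yaw":0},{"x":0,"y":1,"z":0,"yaw":0},{"x":0,"y":1,"z":0,"yaw":0}]'
python3 -m inch '[{"x":0,"y":1,"z":0,"yaw":0},{"x":0,"y":1,"z":0,"yaw":0},{"x":0,"y":1,"z":0,"yaw":0},{"x":0,"y":1,"z":0,"yaw":0},{"x":0,"y":1,"z":0,"yaw":0}]'
python3 -c "
from h import *
need(.585,.355,.20,-171)"
```

```text
time_s: 11.95
tcp_pos: [0.6253, 0.0058, 0.2043]
eef_rot: [179.8, -1.0, -173.2]
contact_force: [0.5, 0.1, -0.2]
gripper_width: 0.0874
time_s: 12.37
tcp_pos: [0.6071, 0.135, 0.2016]
eef_rot: [179.9, -1.3, -172.7]
contact_force: [-0.1, 0.1, -0.5]
gripper_width: 0.0875
time_s: 12.78
tcp_pos: [0.5877, 0.2644, 0.1988]
eef_rot: [180.0, -1.6, -172.1]
contact_force: [-0.1, -0.3, -0.1]
gripper_width: 0.0873
t 12.78 tcp [0.5877 0.2644 0.1988] rot [ 179.97   -1.56 -172.12] F [-0.1 -0.3 -0.1] w 0.0873
UNITS x -0.39 y 3.60 z -0.05 yaw -0.28
```

```bash
python3 -m inch '[{"x":-0.1,"y":1,"z":-0.1,"yaw":0},{"x":-0.1,"y":1,"z":-0.1,"yaw":0},{"x":-0.1,"y":0.8,"z":-0.1,"yaw":0},{"x":-0.1,"y":0,"z":0,"yaw":0},{"x":0,"y":0,"z":0,"yaw":0}]'
python3 - <<'E'
from h import *
need(.585,.355,.10,-171)
im,d,P,s,i=cloud('wrist');save('w5',im,1.2);np.savez('pics/w5',im=im,d=d,P=P)
q=P.reshape(-1,3);q=q[(abs(q[:,2]-.066)<.005)&(np.hypot(q[:,0]-.585,q[:,1]-.355)<.05)]
print(len(q),cv2.minAreaRect((q[:,:2]*1000).astype(np.float32)))
q=P.reshape(-1,3);q=q[(abs(q[:,2]-.092)<.005)&(np.hypot(q[:,0]-.585,q[:,1]-.355)<.05)]
print(len(q),cv2.minEnclosingCircle((q[:,:2]*1000).astype(np.float32)))
E
```

```text
time_s: 13.2
tcp_pos: [0.5849, 0.343, 0.2021]
eef_rot: [-179.9, -1.9, -171.3]
contact_force: [-0.8, -0.6, 0.4]
gripper_width: 0.0879
t 13.2 tcp [0.5849 0.343  0.2021] rot [-179.87   -1.86 -171.28] F [-0.8 -0.6  0.4] w 0.0879
UNITS x -0.08 y 0.47 z 4.08 yaw -0.07
1478 ((583.9611206054688, 354.4022521972656), (51.959041595458984, 51.969085693359375), 5.620668411254883)
963 ((583.8312377929688, 354.3013000488281), 15.838603973388672)
```

View pics/w5.png

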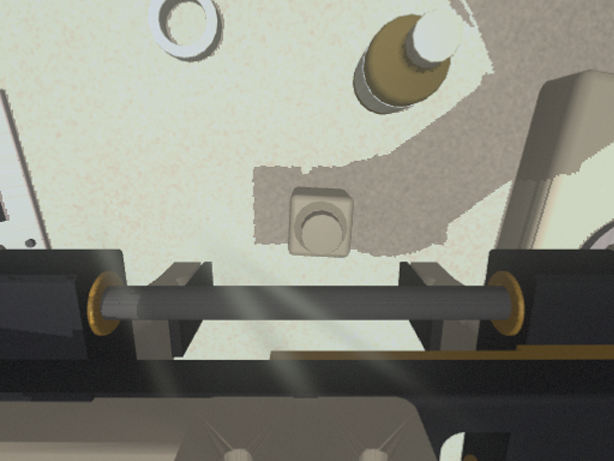

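```bash
python3 -m inch '[{"x":0,"y":0.4,"z":0.6,"yaw":0.8},{"x":0,"y":0,"z":0.8,"yaw":0},{"x":0,"y":0,"z":0.8,"yaw":0},{"x":0,"y":0,"z":0.5,"yaw":0},{"x":0,"y":0,"z":0,"yaw":0}]'
python3 -c "
from h import *
need(.584,.3545,.044,-174.4)"
```

```text
time_s: 13.67
tcp_pos: [0.5814, 0.3482, 0.1322]
eef_rot: [-179.8, -1.8, -174.6]
contact_force: [0.1, -0.7, -0.4]
gripper_width: 0.0878
t 13.67 tcp [0.5814 0.3482 0.1322] rot [-179.78   -1.84 -174.63] F [ 0.1 -0.7 -0.4] w 0.0878
UNITS x -0.13 y 0.24 z 3.53 yaw -0.06
```

```bash
python3 -m inch '[{"x":-0.15,"y":0.25,"z":0.7,"yaw":0},{"x":0,"y":0,"z":0.7,"yaw":0},{"x":0,"y":0,"z":0.7,"yaw":0},{"x":0,"y":0,"z":0.5,"yaw":0},{"x":0,"y":0,"z":0,"yaw":0}]'
python3 -c "
from h import *
need(.584,.3545,.044,-174.4)"
```

```text
time_s: 14.08
tcp_pos: [0.5845, 0.3506, 0.068]
eef_rot: [-179.8, -1.7, -174.7]
contact_force: [-0.1, -0.7, -0.9]
gripper_width: 0.0878
t 14.08 tcp [0.5845 0.3506 0.068 ] rot [-179.81   -1.72 -174.67] F [-0.1 -0.7 -0.9] w 0.0878
UNITS x 0.01 y 0.16 z 0.96 yaw -0.07
```

```bash
python3 -m inch '[{"x":0.05,"y":0.25,"z":0.6,"yaw":0},{"x":0,"y":0,"z":0.45,"yaw":0},{"x":0,"y":0,"z":0,"yaw":0},{"x":0,"y":0,"z":0,"yaw":0}]'
python3 -c "
from h import *
need(.584,.3545,.044,-174.4)"
```

```text
time_s: 14.42
tcp_pos: [0.5838, 0.3556, 0.0441]
eef_rot: [-179.8, -1.6, -174.7]
contact_force: [-0.8, -0.3, 0.6]
gripper_width: 0.088
t 14.42 tcp [0.5838 0.3556 0.0441] rot [-179.85   -1.58 -174.66] F [-0.8 -0.3  0.6] w 0.088
UNITS x -0.00 y -0.05 z 0.00 yaw -0.07
```

```bash
python3 -m inch '[{"x":0,"y":0,"z":0,"yaw":0},{"x":0,"y":0,"z":0,"yaw":0},{"x":0,"y":0,"z":0,"yaw":0},{"x":0,"y":0,"z":0,"yaw":0},{"x":0,"y":0,"z":0,"yaw":0}]' -1 35
python3 -m inch '[{"x":0,"y":0,"z":0,"yaw":0},{"x":0,"y":0,"z":0,"yaw":0},{"x":0,"y":0,"z":0,"yaw":0},{"x":0,"y":0,"z":0,"yaw":0},{"x":0,"y":0,"z":0,"yaw":0}]'
python3 -m inch '[{"x":0,"y":0,"z":-0.3,"yaw":0},{"x":0,"y":0,"z":-0.6,"yaw":0},{"x":0,"y":0,"z":-0.6,"yaw":0},{"x":0,"y":0,"z":-0.6,"yaw":0},{"x":0,"y":0,"z":0,"yaw":0}]'
python3 -c "
from h import *
need(.61,.0,.12,-164)"
```

```text
time_s: 14.83
tcp_pos: [0.5857, 0.3561, 0.0482]
eef_rot: [-180.0, -1.3, -174.7]
contact_force: [0.2, -0.1, 0.1]
gripper_width: 0.0599
time_s: 15.25
tcp_pos: [0.5857, 0.3562, 0.0487]
eef_rot: [180.0, -1.3, -174.6]
contact_force: [0.5, 1.3, 0.4]
gripper_width: 0.0514
time_s: 15.67
tcp_pos: [0.5851, 0.3548, 0.1013]
eef_rot: [-179.8, -1.7, -174.7]
contact_force: [1.2, 1.1, -1.7]
gripper_width: 0.0519
t 15.67 tcp [0.5851 0.3548 0.1013] rot [-179.79   -1.65 -174.69] F [ 1.2  1.1 -1.7] w 0.0519
UNITS x 0.32 y -14.22 z -0.75 yaw -2.67
```

```bash
python3 -m inch '[{"x":0,"y":0,"z":-0.4,"yaw":-0.9},{"x":0,"y":-0.4,"z":-0.4,"yaw":-0.9},{"x":0,"y":-0.8,"z":0,"yaw":-0.6},{"x":0,"y":-0.9,"z":0,"yaw":0},{"x":0,"y":-0.9,"z":0,"yaw":0}]'
python3 -m inch '[{"x":0,"y":-0.9,"z":0,"yaw":0},{"x":0,"y":-0.9,"z":0,"yaw":0},{"x":0,"y":-0.9,"z":0,"yaw":0},{"x":0,"y":-0.9,"z":0,"yaw":0},{"x":0,"y":-0.9,"z":0,"yaw":0}]'
python3 -c "
from h import *
need(.6228,-.004,.12,-164)"
```

```text
time_s: 16.08
tcp_pos: [0.6016, 0.2843, 0.1201]
eef_rot: [179.8, -1.7, -164.3]
contact_force: [0.7, 0.0, -2.6]
gripper_width: 0.052
time_s: 16.5
tcp_pos: [0.6303, 0.1708, 0.1161]
eef_rot: [179.8, -2.0, -164.3]
contact_force: [-0.6, -0.2, -2.8]
gripper_width: 0.0517
t 16.5 tcp [0.6303 0.1708 0.1161] rot [ 179.8    -2.   -164.26] F [-0.6 -0.2 -2.8] w 0.0517
UNITS x 2.19 y -6.65 z -0.16 yaw -0.06
```

```bash
python3 -m inch '[{"x":0.3,"y":-0.9,"z":-0.1,"yaw":0},{"x":0.3,"y":-0.9,"z":0,"yaw":0},{"x":0.3,"y":-0.9,"z":0,"yaw":0},{"x":0.3,"y":-0.9,"z":0,"yaw":0},{"x":0.3,"y":-0.9,"z":0,"yaw":0}]'
python3 -m inch '[{"x":0.3,"y":-0.8,"z":0,"yaw":0},{"x":0.2,"y":-0.7,"z":0,"yaw":0},{"x":0,"y":0,"z":0,"yaw":0},{"x":0,"y":0,"z":0,"yaw":0},{"x":0,"y":0,"z":0,"yaw":0}]'
python3 -c "
from h import *
need(.6228,-.004,.12,-164)
for n in ('wrist','top'):
    im,d,P,s,i=cloud(n);np.savez('pics/c6'+n,im=im,d=d,P=P);save('c6'+n,im,1.2)
    P=P.reshape(-1,3);z=s['tcp_pos'][2]-.0487
    for h,e in((.066,.003),(.092,.003)):
        q=P[(abs(P[:,2]-z-h)<e)&(np.hypot(P[:,0]-s['tcp_pos'][0],P[:,1]-s['tcp_pos'][1])<.045)]
        if len(q)>20:print(n,h,len(q),cv2.minAreaRect((q[:,:2]*1000).astype(np.float32)))
"
```

```text
time_s: 16.92
tcp_pos: [0.6232, 0.0464, 0.1152]
eef_rot: [179.8, -2.3, -164.3]
contact_force: [-0.1, -0.1, -3.0]
gripper_width: 0.0518
time_s: 17.33
tcp_pos: [0.6177, -0.0002, 0.1122]
eef_rot: [179.7, -2.6, -164.7]
contact_force: [-0.2, -0.5, -3.1]
gripper_width: 0.0519
t 17.33 tcp [ 6.177e-01 -2.000e-04  1.122e-01] rot [ 179.71   -2.58 -164.67] F [-0.2 -0.5 -3.1] w 0.0519
UNITS x -0.15 y -0.20 z -0.31 yaw -0.17
wrist 0.066 3708 ((613.9398193359375, -1.6760025024414062), (47.74913787841797, 85.76872253417969), 15.032228469848633)
wrist 0.092 2245 ((615.905029296875, -1.1724529266357422), (13.50783634185791, 60.2164306640625), 15.734612464904785)
top 0.066 51 ((602.8152465820312, -3.4325637817382812), (26.239124298095703, 48.88657760620117), 12.173882484436035)
```

View pics/c6wrist.png

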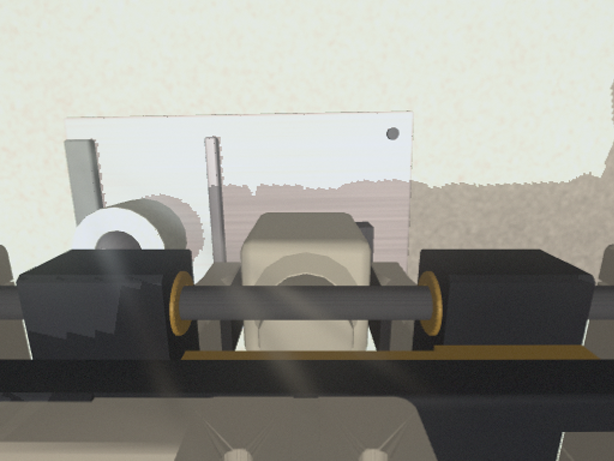

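```bash
python3 -c "
from h import *
i=r.camera_info('wrist')
a=onz(i,66/1.2,118/1.2,.008);b=onz(i,411/1.2,111/1.2,.008);d=b-a
print(a,b,np.linalg.norm(d),np.degrees(np.arctan2(-d[0],d[1])))
# plate centre from that edge
u=d[:2]/np.linalg.norm(d[:2]);m=(a+b)[:2]/2;print('origin',m+.08*np.array([u[1],-u[0]]))
need(.6228,-.004,.09,-164)"
```

```text
[ 0.58039843 -0.17927428  0.008     ] [0.51378313 0.04702303 0.008     ] 0.23589843225177826 16.40288293092362
origin [ 0.62383476 -0.04353445]
t 17.43 tcp [6.179e-01 5.000e-04 1.123e-01] rot [ 179.71   -2.57 -164.61] F [ 0.3  0.2 -2.3] w 0.0517
UNITS x -0.14 y -0.23 z 0.89 yaw -0.15
```

```bash
python3 -m inch '[{"x":-0.1,"y":-0.2,"z":0.4,"yaw":-0.2},{"x":0,"y":0,"z":0.5,"yaw":0},{"x":0,"y":0,"z":0.4,"yaw":0},{"x":0,"y":0,"z":0.3,"yaw":0},{"x":0,"y":0,"z":0,"yaw":0}]'
python3 -c "
from h import *
need(.6228,-.004,.0567,-163.65)"
```

```text
time_s: 17.85
tcp_pos: [0.6212, -0.0013, 0.0686]
eef_rot: [179.7, -2.5, -163.4]
contact_force: [-0.2, 0.1, -3.4]
gripper_width: 0.0515
t 17.85 tcp [ 0.6212 -0.0013  0.0686] rot [ 179.66   -2.48 -163.38] F [-0.2  0.1 -3.4] w 0.0515
UNITS x -0.03 y -0.12 z 0.48 yaw 0.07
```

```bash
python3 -m inch '[{"x":0,"y":-0.05,"z":0.2,"yaw":0},{"x":0,"y":0,"z":0.15,"yaw":0},{"x":0,"y":0,"z":0,"yaw":0},{"x":0,"y":0,"z":0,"yaw":0}]'
python3 -c "
from h import *
need(.6228,-.004,.0567,-163.65)"
```

```text
time_s: 18.18
tcp_pos: [0.6212, -0.0023, 0.0581]
eef_rot: [179.7, -2.6, -163.3]
contact_force: [-0.1, 0.4, -2.4]
gripper_width: 0.0516
t 18.18 tcp [ 0.6212 -0.0023  0.0581] rot [ 179.67   -2.56 -163.29] F [-0.1  0.4 -2.4] w 0.0516
UNITS x -0.04 y -0.08 z 0.06 yaw 0.09
```

```bash
python3 -m inch '[{"x":0,"y":0,"z":0.05,"yaw":0},{"x":0,"y":0,"z":0,"yaw":0}]'
python3 -m inch '[{"x":0,"y":0,"z":0.04,"yaw":0},{"x":0,"y":0,"z":0,"yaw":0}]'
python3 -c "
from h import *
need(.6294-.0018*-.961,.0104+.0018*.276,.0567,-163.65)"
```

```text
time_s: 18.35
tcp_pos: [0.6217, -0.0022, 0.0575]
eef_rot: [179.7, -2.5, -163.3]
contact_force: [-0.6, -0.6, -3.1]
gripper_width: 0.0517
time_s: 18.52
tcp_pos: [0.6223, -0.0021, 0.0574]
eef_rot: [179.7, -2.4, -163.3]
contact_force: [-0.2, 0.1, -2.7]
gripper_width: 0.0517
t 18.52 tcp [ 0.6223 -0.0021  0.0574] rot [ 179.69   -2.39 -163.27] F [-0.2  0.1 -2.7] w 0.0517
UNITS x -0.49 y 0.40 z 0.03 yaw 0.10
```

```bash
python3 -m inch '[{"x":0,"y":0,"z":0.05,"yaw":0}]'
python3 -m inch '[{"x":0,"y":0,"z":0.05,"yaw":0}]'
python3 -m inch '[{"x":0,"y":0,"z":0.05,"yaw":0}]'
python3 -c "
from h import *
need(.6294-.0018*-.961,.0104+.0018*.276,.0567,-163.65)"
```

```text
time_s: 18.6
tcp_pos: [0.6227, -0.0021, 0.057]
eef_rot: [179.7, -2.3, -163.3]
contact_force: [-3.0, 0.8, 11.1]
gripper_width: 0.0516
time_s: 18.68
tcp_pos: [0.6234, -0.0021, 0.057]
eef_rot: [179.7, -2.2, -163.2]
contact_force: [-1.9, -1.1, 8.3]
gripper_width: 0.0521
time_s: 18.77
tcp_pos: [0.6242, -0.0021, 0.0569]
eef_rot: [179.8, -2.1, -163.2]
contact_force: [-2.2, -0.3, 6.1]
gripper_width: 0.0521
t 18.77 tcp [ 0.6242 -0.0021  0.0569] rot [ 179.78   -2.12 -163.2 ] F [-2.2 -0.3  6.1] w 0.0521
UNITS x -0.42 y 0.42 z 0.01 yaw 0.11
```

On the plate. Now I slide diagonally towards the corner.

```bash
python3 -m inch '[{"x":-0.1,"y":0.15,"z":0,"yaw":0.1},{"x":-0.1,"y":0.15,"z":0,"yaw":0}]'
python3 -m inch '[{"x":-0.1,"y":0.1,"z":0,"yaw":0},{"x":0,"y":0,"z":0,"yaw":0}]'
python3 -c "
from h import *
need(.6294-.0018*-.961,.0104+.0018*.276,.0567,-163.65)"
```

```text
time_s: 18.93
tcp_pos: [0.6271, 0.0063, 0.0574]
eef_rot: [179.8, -2.1, -163.7]
contact_force: [0.3, 0.5, -3.3]
gripper_width: 0.0518
time_s: 19.1
tcp_pos: [0.629, 0.0096, 0.0571]
eef_rot: [179.9, -2.1, -163.7]
contact_force: [0.6, -3.1, -1.4]
gripper_width: 0.052
t 19.1 tcp [0.629  0.0096 0.0571] rot [ 179.87   -2.12 -163.66] F [ 0.6 -3.1 -1.4] w 0.052
UNITS x -0.10 y 0.03 z 0.02 yaw -0.00
```

```bash
python3 -m inch '[{"x":-0.07,"y":0.03,"z":0,"yaw":0}]'
python3 -m inch '[{"x":-0.07,"y":0.03,"z":0.02,"yaw":0}]'
python3 -m inch '[{"x":-0.07,"y":0.03,"z":0.02,"yaw":0}]'
python3 -c "
from h import *
need(.6294-.0018*-.961,.0104+.0018*.276,.0567,-163.65)
F=np.array(r.get_state()['contact_force']);print('lab Fx,Fy',F[0]*.96+F[1]*.28,-F[0]*.28+F[1]*.96)"
```

```text
time_s: 19.18
tcp_pos: [0.6303, 0.01, 0.057]
eef_rot: [179.9, -2.2, -163.6]
contact_force: [-0.8, -8.1, 1.5]
gripper_width: 0.0516
time_s: 19.27
tcp_pos: [0.6307, 0.0101, 0.057]
eef_rot: [-180.0, -2.4, -163.6]
contact_force: [-9.3, -5.4, 16.1]
gripper_width: 0.0517
time_s: 19.35
tcp_pos: [0.6308, 0.0102, 0.0571]
eef_rot: [-179.9, -2.6, -163.6]
contact_force: [-7.4, -4.7, 11.1]
gripper_width: 0.0519
t 19.35 tcp [0.6308 0.0102 0.0571] rot [-179.93   -2.59 -163.63] F [-7.4 -4.7 11.1] w 0.0519
UNITS x -0.02 y 0.02 z 0.02 yaw 0.00
lab Fx,Fy -8.453902068695706 -2.412405544688909
```

```bash
python3 -m inch '[{"x":-0.05,"y":0.08,"z":-0.03,"yaw":0}]'
python3 -m inch '[{"x":-0.08,"y":0.1,"z":-0.01,"yaw":0}]'
cat > chk.py <<'E'
from h import *
im,d,P,s,i=cloud('side');np.savez('pics/chk_side',im=im,P=P)
for k in range(6):
    if k: r.capture('top')
    s=r.get_state();F=np.array(s['contact_force']);print(round(s['time_s'],2),'lab F %.1f %.1f %.1f'%(F[0]*.96+F[1]*.28,-F[0]*.28+F[1]*.96,F[2]),s['tcp_pos'].round(4),np.round(s['eef_rot'],1))
E
python3 chk.py
```

```text
time_s: 19.43
tcp_pos: [0.6307, 0.0104, 0.0578]
eef_rot: [-179.8, -2.8, -163.6]
contact_force: [4.9, -16.2, -6.2]
gripper_width: 0.0515
time_s: 19.52
tcp_pos: [0.6309, 0.0106, 0.058]
eef_rot: [-179.6, -3.0, -163.6]
contact_force: [0.0, -16.4, 0.5]
gripper_width: 0.0521
19.57 lab F -5.0 -13.5 0.9 [0.6309 0.0106 0.058 ] [-179.6   -3.  -163.6]
19.62 lab F -3.5 -13.6 0.8 [0.6309 0.0106 0.0579] [-179.6   -3.  -163.6]
19.67 lab F -4.5 -13.1 0.9 [0.6309 0.0105 0.0579] [-179.6   -3.  -163.6]
19.72 lab F -4.4 -13.0 0.7 [0.6309 0.0105 0.0579] [-179.6   -3.  -163.6]
19.77 lab F -4.1 -12.8 1.0 [0.6309 0.0106 0.0579] [-179.6   -3.  -163.7]
19.82 lab F -4.6 -13.8 1.3 [0.6309 0.0106 0.0579] [-179.6   -3.  -163.7]
```

```bash
python3 -m inch '[{"x":-0.12,"y":0.07,"z":0.04,"yaw":0}]'
python3 chk.py
```

```text
time_s: 19.9
tcp_pos: [0.6311, 0.0104, 0.0573]
eef_rot: [-179.5, -3.3, -163.7]
contact_force: [-13.8, -6.3, 24.6]
gripper_width: 0.0516
19.95 lab F -10.4 -8.5 10.4 [0.6311 0.0105 0.0574] [-179.5   -3.3 -163.7]
20.0 lab F -9.4 -8.7 10.5 [0.6311 0.0105 0.0574] [-179.5   -3.3 -163.7]
20.05 lab F -9.4 -9.1 10.7 [0.6311 0.0105 0.0574] [-179.5   -3.3 -163.7]
20.1 lab F -9.4 -8.8 10.2 [0.6311 0.0105 0.0574] [-179.5   -3.3 -163.7]
20.15 lab F -9.5 -9.3 10.0 [0.6311 0.0105 0.0574] [-179.5   -3.3 -163.7]
20.2 lab F -9.5 -8.4 10.1 [0.6311 0.0105 0.0574] [-179.5   -3.3 -163.7]
```

```bash
cat > tilt.py <<'E'
from h import *
im,d,P,s,i=cloud('wrist');save('w7',im,1.2)
t=s['tcp_pos'];a=np.radians(16.35);X=np.array([np.cos(a),np.sin(a)]);Y=np.array([-np.sin(a),np.cos(a)])
q=P.reshape(-1,3);l=q[:,:2]-[.6294,.0104];x,y,z=l@X*1000,l@Y*1000,q[:,2]*1000
print('top face z profile')
m=(abs(z-74)<5)&(abs(y)<21)&(x>-30)&(x<-14);A=np.c_[x[m],y[m],np.ones(m.sum())]
c,*_=np.linalg.lstsq(A,z[m],rcond=None);e=z[m]-A@c;k=abs(e)<1.5;c,*_=np.linalg.lstsq(A[k],z[m][k],rcond=None);print(m.sum(),k.sum(),'slope x,y',c.round(4))
m=(abs(y)<18)&(z>20)&(z<66)&(x<-18)&(x>-40)
if m.sum()>30:
    c,*_=np.linalg.lstsq(np.c_[z[m],y[m],np.ones(m.sum())],x[m],rcond=None);print('near face',m.sum(),'dx/dz,dx/dy,x0',c.round(4),'at z=8,41:',c[0]*8+c[2],c[0]*41+c[2])
m=(abs(z-60)<6)&(np.hypot(q[:,0]-.6425,q[:,1]+.1055)<.035)&(np.hypot(q[:,0]-.6425,q[:,1]+.1055)>.013)
print('roll top',m.sum(),np.median(z[m]))
E
python3 tilt.py
```

```text
top face z profile
2322 1760 slope x,y [ 4.31000e-01 -9.30000e-03  8.48643e+01]
near face 1144 dx/dz,dx/dy,x0 [ 3.6200e-02  2.0000e-04 -2.8338e+01] at z=8,41: -28.04858065166181 -26.854902092259195
roll top 3138 60.79893211238216
```

View pics/w7.png

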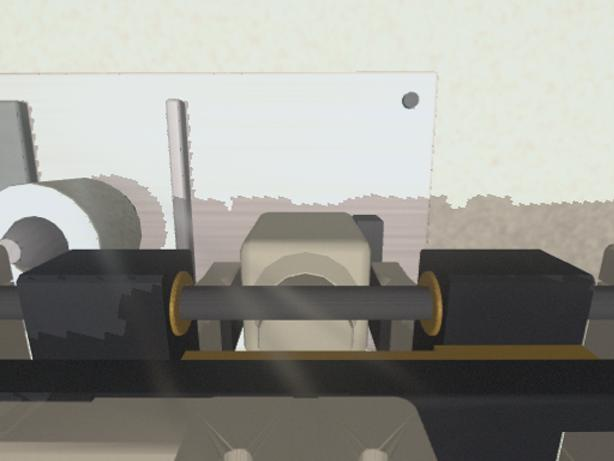

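The near-face slope shows the bottle leaning 2° with the drifted wrist. That is within the limit, but the margin is thin. I'll release it so it stands flat, regrip in place and press again.

```bash
python3 -m inch '[{"x":0.04,"y":-0.03,"z":0,"yaw":0},{"x":0,"y":0,"z":0,"yaw":0}]'
python3 -m inch '[{"x":0,"y":0,"z":0,"yaw":0},{"x":0,"y":0,"z":0,"yaw":0},{"x":0,"y":0,"z":0,"yaw":0},{"x":0,"y":0,"z":0,"yaw":0},{"x":0,"y":0,"z":0,"yaw":0}]' 0.7
python3 tilt.py
python3 -c "
from h import *
need(.6308,.0102,.057,-163.65)"
```

```text
time_s: 20.42
tcp_pos: [0.6297, 0.0088, 0.0576]
eef_rot: [-179.5, -3.4, -163.7]
contact_force: [0.3, 0.2, -2.0]
gripper_width: 0.0518
time_s: 20.83
tcp_pos: [0.6315, 0.0109, 0.0577]
eef_rot: [-179.6, -3.2, -163.7]
contact_force: [-0.6, -0.2, -0.6]
gripper_width: 0.0736
top face z profile
2598 1862 slope x,y [ 3.67300e-01 -1.15000e-02  8.32355e+01]
near face 896 dx/dz,dx/dy,x0 [ 1.10000e-03 -8.00000e-04 -2.87292e+01] at z=8,41: -28.720269826234397 -28.68337132769926
roll top 3045 60.79705201132232
t 20.88 tcp [0.6315 0.0109 0.0577] rot [-179.57   -3.18 -163.67] F [0.  0.1 0.2] w 0.0741
UNITS x 0.03 y -0.02 z 0.03 yaw -0.00
```

Upright now (slope 0.001). Regripping.

```bash
python3 -m inch '[{"x":0,"y":0,"z":0,"yaw":0},{"x":0,"y":0,"z":0,"yaw":0},{"x":0,"y":0,"z":0,"yaw":0},{"x":0,"y":0,"z":0,"yaw":0},{"x":0,"y":0,"z":0,"yaw":0}]' -1 45
python3 -m inch '[{"x":0,"y":0,"z":0,"yaw":0},{"x":-0.05,"y":0.04,"z":0,"yaw":0},{"x":-0.05,"y":0.04,"z":0,"yaw":0}]'
python3 chk.py
```

```text
time_s: 21.3
tcp_pos: [0.6319, 0.0108, 0.0578]
eef_rot: [-179.5, -3.2, -163.6]
contact_force: [-0.1, -2.6, 1.7]
gripper_width: 0.0521
time_s: 21.55
tcp_pos: [0.6328, 0.0112, 0.0579]
eef_rot: [-179.4, -3.3, -163.6]
contact_force: [-0.3, -7.2, 2.3]
gripper_width: 0.0518
21.6 lab F -1.6 -5.6 1.3 [0.6329 0.0112 0.0579] [-179.4   -3.3 -163.6]
21.65 lab F -1.3 -6.0 1.7 [0.6329 0.0112 0.0579] [-179.4   -3.3 -163.6]
21.7 lab F -3.1 -5.4 1.3 [0.6329 0.0112 0.0579] [-179.4   -3.3 -163.7]
21.75 lab F -1.1 -6.1 1.7 [0.6329 0.0112 0.0579] [-179.4   -3.3 -163.7]
21.8 lab F -1.7 -5.9 0.9 [0.6329 0.0113 0.0579] [-179.4   -3.3 -163.7]
21.85 lab F -2.9 -5.7 0.1 [0.6329 0.0112 0.0579] [-179.4   -3.3 -163.7]
```

```bash
python3 -m inch '[{"x":-0.1,"y":0.05,"z":0,"yaw":0}]'
python3 -m inch '[{"x":-0.1,"y":0.07,"z":0,"yaw":0}]'
python3 chk.py
```

```text
time_s: 21.93
tcp_pos: [0.6334, 0.0114, 0.0579]
eef_rot: [-179.4, -3.5, -163.7]
contact_force: [-7.1, -8.6, 9.5]
gripper_width: 0.0519
time_s: 22.02
tcp_pos: [0.6335, 0.0116, 0.058]
eef_rot: [-179.3, -3.8, -163.7]
contact_force: [-5.5, -11.1, 7.6]
gripper_width: 0.0521
22.07 lab F -6.4 -7.5 7.9 [0.6335 0.0116 0.058 ] [-179.2   -3.8 -163.7]
22.12 lab F -7.7 -7.5 6.6 [0.6335 0.0115 0.058 ] [-179.3   -3.8 -163.7]
22.17 lab F -7.5 -7.8 7.1 [0.6335 0.0115 0.058 ] [-179.3   -3.8 -163.7]
22.22 lab F -7.4 -8.1 6.8 [0.6335 0.0116 0.058 ] [-179.3   -3.8 -163.7]
22.27 lab F -7.6 -7.9 6.7 [0.6335 0.0115 0.058 ] [-179.3   -3.8 -163.7]
22.32 lab F -6.7 -8.1 6.9 [0.6335 0.0116 0.058 ] [-179.3   -3.8 -163.7]
```

```bash
python3 -m inch '[{"x":-0.16,"y":0.12,"z":-0.01,"yaw":0}]'
python3 chk.py; python3 tilt.py
```

```text
time_s: 22.4
tcp_pos: [0.6337, 0.0119, 0.0582]
eef_rot: [-179.1, -4.2, -163.8]
contact_force: [-5.5, -21.0, 6.4]
gripper_width: 0.0517
22.45 lab F -9.7 -12.7 9.2 [0.6338 0.0118 0.0582] [-179.1   -4.3 -163.7]
22.5 lab F -10.3 -13.1 8.5 [0.6337 0.0118 0.0582] [-179.1   -4.2 -163.7]
22.55 lab F -10.7 -13.6 7.8 [0.6337 0.0118 0.0582] [-179.1   -4.2 -163.8]
22.6 lab F -8.9 -13.1 7.5 [0.6338 0.0118 0.0582] [-179.1   -4.2 -163.8]
22.65 lab F -10.0 -12.4 7.7 [0.6338 0.0118 0.0582] [-179.1   -4.2 -163.8]
22.7 lab F -9.8 -12.0 6.9 [0.6338 0.0118 0.0582] [-179.1   -4.2 -163.8]
top face z profile
2302 1765 slope x,y [ 3.88100e-01 -1.87000e-02  8.38874e+01]
near face 880 dx/dz,dx/dy,x0 [ 2.09000e-02  2.10000e-03 -2.78956e+01] at z=8,41: -27.72876451334479 -27.04037963343753
roll top 3497 60.780004284767124
```

Both stops carry steady load: about 10 N on the end stop and 12.5 N on the side stop. The lean is 0.021 rad and the roll is unmoved. Handing in.

```bash
python3 -c "
from plant import r
print(r.close_job()); s=r.get_state();print(s['time_s'],s['contact_force'],s['gripper_width'])"
```

```text
the job is handed in; nothing more can be done
None
the job is handed in; nothing more can be done
```

I put the tall white roll over the spindle, down on its flange, and let go. The square bottle is gripped and pressed into the corner of the two stops. I handed the job in at about 22.8 s of the 72 s allowed; the hand-in gave no verdict.

**Last checks:**
- **Roll:** its top is 60.8 mm above the bench, against 60 expected, and it did not move while I handled the bottle. Its measured centre is about 2 mm from where I located the spindle, within the 5 mm allowed.
- **Pressing force:** the wrist force held steady at about 10 N towards the end stop and 12–13 N towards the side stop. I could not measure the stop forces directly; friction on the plate and stops takes a few newtons of each. Grip was set to 45 N and the fingers read 52 mm.
- **Bottle lean and squareness:** it leans about 0.021 rad against the 0.06 allowed and is square to the plate within about 0.01 rad.
- **Bottle position:** its near face measured 1–2 mm short of the corner-seat estimate, about the camera calibration error, while the forces showed it bearing on both stops.

**What did not go smoothly:** the wrist's tilt drifted to about 4° during the moves, and my first press left the bottle leaning 0.036 rad. I released it, regripped it standing flat and pressed again. A plane fit to the bottle's top face caught the curved shoulder or cap and gave nonsense, so the lean comes from its near face. I did not measure the bystanders again at the end, but none of the moves came near them.

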